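# Fit the return spring and top die on a spring fuller

### The job

Put the spring fuller back together: thread the loose coil spring, leg end down, over the upright rod, twisting it a little if it snags, until its wire leg drops into the notch and it sits fully home on its seat. Then thread the top die onto the rod so that it lies level on the spring with its nose squarely over the bottom die, and let go. Leave the other tools where they lie.

Things in the scene. Friction and masses are not known exactly. Their poses are not given: they have to be found in the camera images.
- fuller: Spring fuller (smith's forming tool), dark steel, bolted down. Origin on its underside below the rod's axis; z up. Base plate 110 (x) x 175 (y) x 16 mm, from y = -60 to +115. On the origin an upright rod with a round spring seat about its foot; at y = +77 the bottom die
- rod_top (a point): centre of the rod's top, 124 mm above the work surface. The rod is bright steel, 30 mm in diameter, its last 10 mm tapering to 16 mm
- seat (a point): centre of the spring seat's floor, 22 mm above the work surface on the rod's axis. A wall 12 mm high (top at 34 mm), inside radius 28 mm, outside radius 37 mm, rings it, cut through by one notch
- notch (a point): middle of the notch in the seat's wall, at floor level, 32.5 mm from the rod's axis along fuller +x. The notch is about 15 mm wide and reaches down to the floor
- die (a point): middle of the top of the bottom die, 77 mm from the rod's axis along fuller +y, 61 mm above the work surface. A block 22 mm wide (y) and 50 mm long (x) with a rounded top
- spring: Loose stiff steel compression spring standing upright on the bench, leg end down: 76 mm long, outside diameter 51, bore 36, wire 7 mm, open coils with flat closed ends, about 0.25 kg. It does not compress under the forces used here. Origin at the centre of its lower end, z up the coil axis. At home spring +x points along fuller +x
- leg (a point): on the spring's leg, 40 mm from the coil axis, 3.5 mm above the spring's lower end. The leg is the wire run out straight along spring +x at the lower end, to 47 mm from the axis. Unless over the notch it catches on the seat's wall and holds the spring up until twisted
- topdie: Loose top die, dark steel, right way up on the bench, up to 0.9 kg. Origin: bore's centre on the underside. Hub 50 mm wide (x; flat sides to grip), y -45 to +25, 36 mm high, 35 mm eight-sided upright through bore. An arm runs to y = +89. Mass centre near y = +9. On the home spring its underside is 98 mm above the work surface, the rod's top 10 mm below the hub's top
- nose (a point): middle of the underside of the top die's nose, 77 mm from the bore's axis along top die +y, level with the hub's underside. Nose 36 mm (x) by 22 mm (y). The arm above it is 20 mm wide, 14 mm thick, top flush with the hub's
- hammer: Bystander: small hand hammer lying flat, 280 mm long, wooden handle; leave it alone
- brush: Bystander: wire brush block lying bristles down, 170 x 45 mm, 75 mm high with its bow handle; leave it alone
- punch: Bystander: square steel punch bar lying flat, 155 x 20 x 20 mm; leave it alone
- tongs: Bystander: steel smith's tongs lying flat, 270 mm long; leave it alone
- horseshoe: Bystander: dark iron horseshoe lying flat, about 125 x 135 mm, 14 mm thick; leave it alone
- tin: Bystander: round closed metal tin, 72 mm across, 75 mm high; leave it alone
- hardy: Bystander: hot-cut hardy tool lying on its side, 92 mm long, 50 mm wide; leave it alone
Not all that is in view belongs to the job. There is more than one size of the fuller; the job needs the larger.

How it is judged:
On the way, in this order (a step that is already met when the one before it is completed fails the run):
1. the spring is over the rod and fully home, its leg down in the notch (horizontal distance between spring and fuller below 0.006 m and z of spring in the frame of fuller below 0.026 m and z of leg in the frame of fuller below 0.03 m and angle between spring's own z axis and vertical below 0.08 rad), for 0.2 s.
2. the top die is on the rod, lying level on the spring with its nose over the bottom die (all of step 1 and horizontal distance between topdie and fuller below 0.006 m and z of topdie in the frame of fuller between 0.093 and 0.103 m and angle between topdie's own z axis and vertical below 0.09 rad and horizontal distance between nose and die below 0.015 m), for 0.2 s.
At the end, for the whole second after the job is handed in: Spring on the rod, upright (0.08 rad), centred to 6 mm, within 4 mm of the seat floor, leg down in the notch; top die on the rod, on the spring, underside 93 to 103 mm above the bench, level (0.09 rad), centred to 6 mm, nose within 15 mm horizontally of the bottom die; both at rest (all of step 2 and linear speed of each of spring, topdie below 0.02 m/s); the robot touches nothing.
It fails at once if one of the other tools is moved more than 40 mm (distance of any of hammer, brush, punch, tongs, horseshoe, tin, hardy from where it was at the start of the episode above 0.04 m).
It also fails if it takes over 58 s, if anything falls off the work surface, if the arm or the gripper's body presses on something with over 40 N, if the wrist force passes 120 N, or if a joint passes its speed limit or range.

### The arm

A 7-joint arm with a two-finger parallel gripper is mounted at the origin on the work surface. World frame = base frame: x ahead of the robot, y to its left, z up, the work surface at z = 0. Lengths are in m, angles in rad, forces in N, time in s.
With the tool pointing down it reaches from about 0.375 to 0.925 m from the base axis. Payload 3.1 kg.
Tool frame: the origin (TCP) lies between the finger pads; the fingertips stand 19 mm ahead of it and the grasp point (between the pads) is the TCP; z points along the fingers, y is the direction in which the jaws open and shut (so a half turn about z gives the same grasp; the last joint's range is limited). The gripper opens to 85 mm and grips with 20 to 120 N. Pads are 22 mm wide; open, the fingers measure 114 mm over their backs; the gripper's body (76 mm by 85 mm) begins 54 mm behind the grasp point. The pads swing forward as they close: fully open they stand 13 mm farther back than shut.
Start: joints at [-1.254, 0.383, 0.044, 1.598, -0.018, 1.161, -0.05], TCP at [0.262, 0.595, 0.25] pointing down, gripper open.
Joint ranges: [-2.61, 2.61], [-0.41, 2.15], [-1.48, 1.57], [0, 2.5], [-1.57, 4.71], [0.05, 1.97], [-2.85, 2.85]. Speed limits (rad/s): [2.79, 2.79, 3.14, 3.14, 3.14, 3.14, 3.14].

### API

Orientations are given as a unit quaternion [x, y, z, w].
In Python, from bench import move_ptp, movel, move_j, move_gripper, pause, inverse_kinematics, read_camera, camera_params, MotionError, sign_off, look_for, tip_of, read_time_s, read_qpos, read_joint_vel, read_effort, read_eef_pos, read_tcp_rot, read_ft_force, read_ft_torque, read_finger_gap gives the robot as it stands. Calls block until the motion is done:
- move_ptp(position, orientation): joint-space move of the TCP to a pose.
- movel(position, orientation=None, speed=0.15): straight line of the TCP; orientation=None keeps the orientation; speed is the mean speed in m/s.
- move_j(angles): joint-space move.
- move_gripper(opening, effort=None): finger opening in m; effort is the grip in N (None keeps the last); returns when the fingers have stopped.
- pause(seconds).
- inverse_kinematics(position, orientation): joint angles nearest the present ones, or None.
- read_camera(name): name is "side" or "top"; returns the picture (480x640x3 uint8, red, green, blue); there is no depth.
- camera_params(name): a dict with "K" (3x3 intrinsics, pixels), "camera_from_world" (4x4, takes a point from world to camera coordinates). Camera axes: x right, y down, z forward; pixel columns grow to the right and rows downward; lengths in m; the calibration is good to about 2 mm. A picture is of the moment at which its call begins. camera_params takes no time and is no camera call.
A pose or a line that the arm cannot do raises MotionError and nothing moves.
- sign_off(): hands the job in, once; it reports no verdict.
Trained networks look in the newest picture that a camera, given by its name, has taken for a name from the list of things; names that differ only in an ending like _2 or _b are one class to them, and where a whole thing is asked for, a point or a joint stands for the part that bears it (a point fixed in the world has none). Each returns a list of dicts, best first, with "confidence" (0 to 1); they miss things now and then, are a little off and sometimes report something else, mostly with a low value. They report only what shows in the picture. A call takes as long as a camera call. They do not tell look-alikes from the thing itself.
- look_for(camera, name): "at" ([column, row] in pixels, amid what is visible of it).
- tip_of(camera, name): "at" ([column, row] in pixels: a listed point, or the origin of a listed thing).
Readings, each from a call of its own:
- read_time_s(): time.
- read_qpos(): joint angles.
- read_joint_vel(): joint speeds.
- read_effort(): joint torques, N m.
- read_eef_pos(): TCP position.
- read_tcp_rot(): TCP orientation.
- read_ft_force(): force on the tool from outside, world axes, zero at the start.
- read_ft_torque(): the same for the moment, N m.
- read_finger_gap(): finger opening in m.
Only numpy, scipy, OpenCV 4.12 (cv2) and the standard library are available. Lean on these libraries where they do the work, as an engineer would, in place of code of your own. Each camera call takes 0.05 s, during which the arm holds its last target.

## Working session

There is one attempt and no reset: what is moved stays moved. The work goes in short steps, each a Python script; the robot and the scene stay as the last script left them, time stands still between calls to the robot, and variables do not carry over. Pictures are saved under pics/ and viewed, and the job is handed in when it is done.

```bash
ls; mkdir -p pics
python3 - <<'E'
from bench import *
import cv2,numpy as np
np.set_printoptions(precision=4,suppress=True)
for c in("side","top"):
    im=read_camera(c); cv2.imwrite(f"pics/{c}0.png",im[:,:,::-1])
    p=camera_params(c); print(c,p["K"],p["camera_from_world"])
    T=np.linalg.inv(p["camera_from_world"]);print("campos",T[:3,3])
    for n in ["fuller","spring","topdie"]:
        print(n,look_for(c,n))
    for n in ["rod_top","seat","notch","die","spring","leg","topdie","nose"]:
        print("tip",n,tip_of(c,n))
print(read_time_s(),read_tcp_rot(),read_eef_pos())
E
```

```text
pics
side [[518.9301   0.     324.4873]
 [  0.     518.9301 248.7451]
 [  0.       0.       1.    ]] [[ 0.8997 -0.4364  0.0148 -0.4553]
 [-0.269  -0.5806 -0.7685  0.2413]
 [ 0.3439  0.6874 -0.6397  1.2575]
 [ 0.      0.      0.      1.    ]]
campos [ 0.042  -0.923   0.9966]
fuller [{'at': [355.5, 261.7], 'confidence': 0.78}, {'at': [423.8, 247.6], 'confidence': 0.62}, {'at': [284.7, 270.3], 'confidence': 0.6}]
spring [{'at': [391.6, 362.3], 'confidence': 0.91}, {'at': [292.0, 408.3], 'confidence': 0.39}]
topdie [{'at': [266.8, 214.3], 'confidence': 0.59}]
tip rod_top [{'at': [361.0, 236.8], 'confidence': 0.95}, {'at': [285.1, 253.0], 'confidence': 0.65}, {'at': [272.2, 202.8], 'confidence': 0.4}]
tip seat [{'at': [354.5, 266.2], 'confidence': 0.91}, {'at': [287.4, 271.8], 'confidence': 0.58}, {'at': [447.6, 339.4], 'confidence': 0.55}]
tip notch [{'at': [291.1, 270.2], 'confidence': 0.88}, {'at': [366.5, 268.3], 'confidence': 0.74}]
tip die [{'at': [279.1, 254.2], 'confidence': 0.81}, {'at': [354.1, 237.0], 'confidence': 0.69}, {'at': [217.7, 248.3], 'confidence': 0.47}, {'at': [291.
[... 910 characters left out ...]
.5], 'confidence': 0.93}, {'at': [415.7, 161.3], 'confidence': 0.56}]
tip rod_top [{'at': [308.9, 190.7], 'confidence': 0.66}, {'at': [284.2, 271.5], 'confidence': 0.66}]
tip seat [{'at': [287.0, 268.5], 'confidence': 0.67}]
tip notch [{'at': [313.6, 183.2], 'confidence': 0.71}, {'at': [147.4, 240.7], 'confidence': 0.47}]
tip die [{'at': [281.5, 182.1], 'confidence': 0.72}, {'at': [265.9, 272.4], 'confidence': 0.64}]
tip spring [{'at': [449.8, 238.5], 'confidence': 0.92}]
tip leg [{'at': [442.8, 222.1], 'confidence': 0.91}]
tip topdie [{'at': [179.3, 250.6], 'confidence': 0.55}]
tip nose [{'at': [148.7, 242.1], 'confidence': 0.83}]
1.2 [ 0.2059  0.9786  0.     -0.    ] [0.2619 0.5949 0.2503]
```

View pics/side0.png

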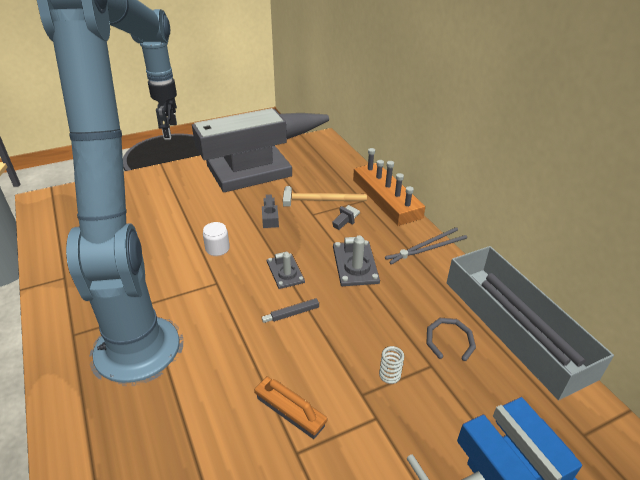

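View pics/top0.png

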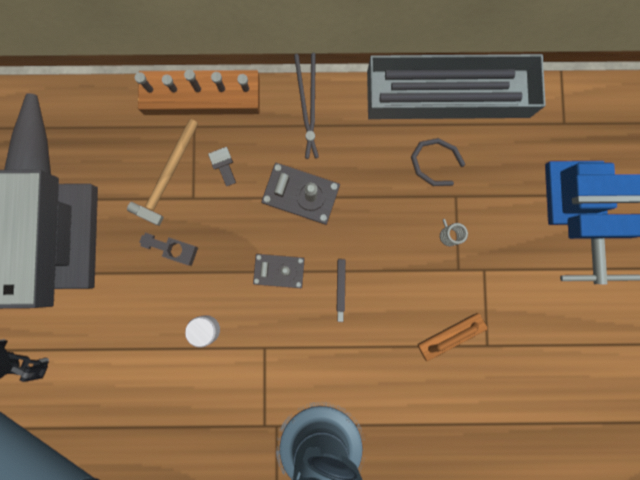

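The top view shows two fullers, at about (300,193) and (278,271). The (300,193) one looks larger and is the likely target. The spring is at (453,234), the top die at (170,250) and the hardy at (222,165). I'll confirm these in an enlarged crop.

Run:
```python
import cv2,numpy as np
t=cv2.imread("pics/top0.png");s=cv2.imread("pics/side0.png")
a=cv2.resize(t[150:300,130:350],None,fx=3.6,fy=3.6,interpolation=cv2.INTER_CUBIC)
cv2.imwrite("pics/crop_top.png",a)
b=cv2.resize(s[190:290,255:385],None,fx=4,fy=4,interpolation=cv2.INTER_CUBIC)[:, :520]
c=cv2.resize(t[200:260,425:485],None,fx=4.4,fy=4.4,interpolation=cv2.INTER_CUBIC)
d=cv2.resize(s[335:395,360:420],None,fx=4.4,fy=4.4,interpolation=cv2.INTER_CUBIC)
o=np.zeros((530,790,3),np.uint8);o[:400,:520]=b;o[:264,524:788]=c;o[266:530,524:788]=d
cv2.imwrite("pics/crop_side.png",o)
```

```text
(no output)
```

View pics/crop_top.png

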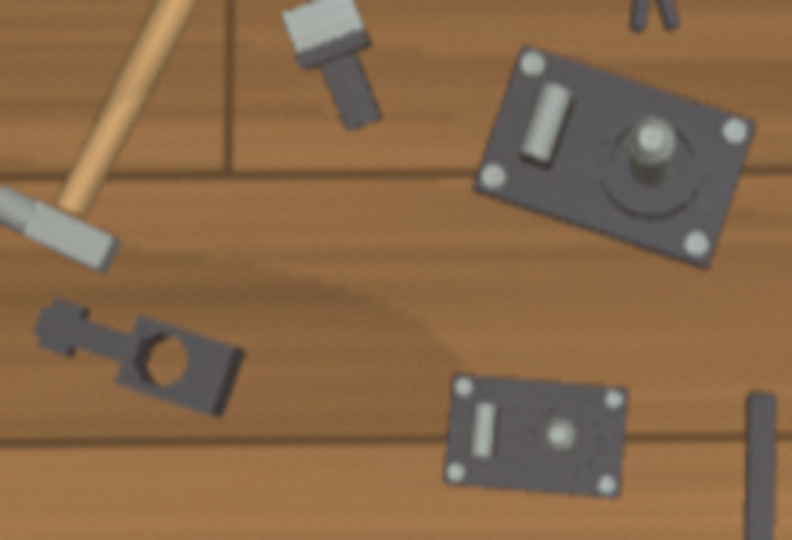

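View pics/crop_side.png

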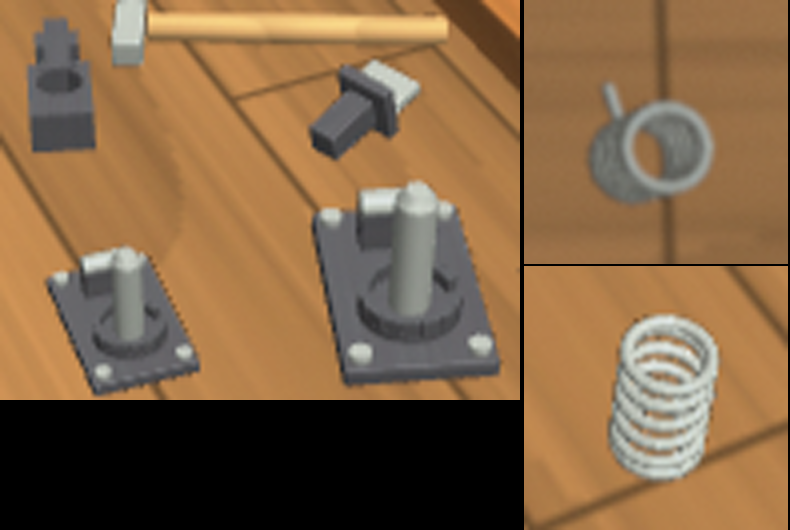

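The crops confirm it. The fuller at top (300,193), side (357,262) is clearly the larger, with its rod at top (310,188), and it is the target. The small one at (278,271) is the decoy. There is one top die, at (170,250) with its nose to the left, and the hardy lies on its side at (222,165). The spring's leg points up and slightly left in the top view, at (443,222). Next I'll fit silhouettes of known size in both views.

```bash
cat > h.py <<'E'
import numpy as np, cv2
from scipy.optimize import minimize
from bench import *
np.set_printoptions(precision=4,suppress=True)
S=4
def proj(c,P):
    p=camera_params(c);P=np.atleast_2d(P);q=p["camera_from_world"]@np.c_[P,np.ones(len(P))].T
    u=p["K"]@q[:3];return (u[:2]/u[2]).T
def ray_z(c,uv,z):
    p=camera_params(c);T=np.linalg.inv(p["camera_from_world"]);d=T[:3,:3]@np.linalg.inv(p["K"])@[uv[0],uv[1],1]
    return T[:3,3]+d*(z-T[2,3])/d[2]
def box(x0,x1,y0,y1,z0,z1): return np.array([[x,y,z] for x in(x0,x1) for y in(y0,y1) for z in(z0,z1)])/1000.
def cyl(r0,r1,z0,z1,n=48):
    a=np.linspace(0,2*np.pi,n,endpoint=False);return np.r_[np.c_[r0*np.cos(a),r0*np.sin(a),0*a+z0],np.c_[r1*np.cos(a),r1*np.sin(a),0*a+z1]]/1000.
MODEL={"fuller":[box(-55,55,-60,115,0,16),box(-25,25,66,88,16,58),cyl(37,37,16,34),cyl(15,15,16,114),cyl(15,8,114,124)],
"spring":[cyl(25.5,25.5,0,76),box(20,47,-3.5,3.5,0,7)],
"topdie":[box(-25,25,-45,25,0,36),box(-10,10,25,89,22,36),box(-18,18,66,88,0,36)]}
def xf(P,x,y,t,z=0):
    c,s=np.cos(t),np.sin(t);return P@np.array([[c,s,0],[-s,c,0],[0,0,1]])+[x,y,z]
def mask(c,m,v,shape,o,z=0):
    M=np.zeros(shape,np.uint8)
    for P in m:
        h=cv2.convexHull(((proj(c,xf(P,*v,z=z))+.5-o)*S*16-8).astype(np.float32)).astype(np.int32)
        cv2.fillConvexPoly(M,h,1,cv2.LINE_8,4)
    return M
def seg(c,img,ctr,R,sat):
    x,y=np.maximum(np.round(np.array(ctr)-R).astype(int),0)
    a=img[y:y+2*R,x:x+2*R];b=cv2.resize(a,None,fx=S,fy=S,interpolation=cv2.INTER_CUBIC)
    h=cv2.cvtColor(b,cv2.COLOR_RGB2HSV).astype(int)
    return (h[...,1]<sat).astype(np.uint8),np.array([x,y]),b
def keep(M,ctr,o):
    M=cv2.morphologyEx(M,cv2.MORPH_CLOSE,np.ones((5,5)))
    n,L,st,ce=cv2.connectedComponentsWithStats(M)
    k=1+np.argmax(st[1:,4]);return (L==k).astype(np.uint8)
E
cat > fit.py <<'E'
from h import *
ims={c:cv2.imread(f"pics/{c}0.png")[:,:,::-1].copy() for c in("side","top")}
init={"fuller":[("rod","top",(311,188),.124),("die","top",(281,182),.061)],}
r=ray_z("top",(310.5,188),.124)[:2];d=ray_z("top",(282,182.5),.061)[:2]
print("fuller rod",r,"die",d,"dist",np.linalg.norm(d-r)); 
r2=ray_z("side",(361,236.8),.124)[:2];print("side rod",r2)
I={"fuller":(*r,np.arctan2(*(d-r)[::-1])-np.pi/2)}
s=ray_z("top",(448,238),0)[:2];l=ray_z("top",(443,222),.0035)[:2];print("spring",s,ray_z("side",(388,373),0)[:2],"leg",l,np.linalg.norm(l-s))
I["spring"]=(*s,np.arctan2(*(l-s)[::-1]))
t=ray_z("top",(176,251),.036)[:2];n=ray_z("top",(148.7,242),.036)[:2];print("topdie",t,"nose",n,np.linalg.norm(n-t))
I["topdie"]=(*t,np.arctan2(*(n-t)[::-1])-np.pi/2)
tiles=[]
for nme,v0 in I.items():
    v0=np.array(v0);segs={}
    for c in("top","side"):
        ctr=proj(c,[*(xf(np.array([[0,.02,.03]]),*v0)[0])])[0]
        M,o,b=seg(c,ims[c],ctr,50,{"fuller":80,"spring":90,"topdie":80}[nme]);M=keep(M,ctr,o)
        if nme!="fuller" : # fill holes
            cs,_=cv2.findContours(M,cv2.RETR_EXTERNAL,cv2.CHAIN_APPROX_NONE);cv2.drawContours(M,cs,-1,1,-1)
        segs[c]=(M,o,b)
    def cost(v,cs):
        e=0
        for c in cs:
            M,o,_=segs[c];W=mask(c,MODEL[nme],v,M.shape,o);e+=1-(W&M).sum()/max(1,(W|M).sum())
        return e
    for cs in(("top",),("side",),("top","side")):
        best=None
        for dt in(-.1,0,.1):
            v=v0+[0,0,dt];sx=np.array([v,v+[.008,0,0],v+[0,.008,0],v+[0,0,.15]])
            q=minimize(cost,v,args=(cs,),method="Nelder-Mead",options=dict(initial_simplex=sx,xatol=1e-4,fatol=1e-5,maxiter=200))
            if best is None or q.fun<best.fun:best=q
        print(nme,cs,best.x,np.degrees(best.x[2]),best.fun)
    for c in("top","side"):
        M,o,b=segs[c];W=mask(c,MODEL[nme],best.x,M.shape,o);b=b.copy()
        for m,col in((W,(255,0,0)),(M,(0,255,0))):
            k,_=cv2.findContours(m,cv2.RETR_EXTERNAL,cv2.CHAIN_APPROX_NONE);cv2.drawContours(b,k,-1,col,1)
        tiles.append(cv2.resize(b,(266,266)))
o=np.vstack([np.hstack(tiles[0::2]),np.hstack(tiles[1::2])]);cv2.imwrite("pics/fit0.png",o[:,:,::-1])
E
python3 fit.py
```

```text
fuller rod [0.617  0.0178] die [0.6434 0.0873] dist 0.07432180976943807
side rod [0.623  0.0186]
spring [ 0.5096 -0.3291] [ 0.5145 -0.3228] leg [ 0.5501 -0.3169] 0.0422798125338472
topdie [0.48   0.3492] nose [0.5027 0.4166] 0.07116412735341435
fuller ('top',) [ 0.6173  0.0175 -0.3397] -19.464601638773477 0.03724011414594375
fuller ('side',) [ 0.6187  0.0235 -0.3536] -20.259512085209064 0.045693723053943036Traceback (most recent call last):
  File "fit.py", line 30, in <module>
    q=minimize(cost,v,args=(cs,),method="Nelder-Mead",options=dict(initial_simplex=sx,xatol=1e-4,fatol=1e-5,maxiter=200))
    res = _minimize_neldermead(fun, x0, args, callback, bounds=bounds,
                               **options)
    fxr = func(xr)
    fx = function(np.copy(x), *(wrapper_args + args))
  File "fit.py", line 24, in cost
    M,o,_=segs[c];W=mask(c,MODEL[nme],v,M.shape,o);e+=1-(W&M).sum()/max(1,(W|M).sum())
                    ~~~~^^^^^^^^^^^^^^^^^^^^^^^^^^
  File "h.py", line 23, in mask
    h=cv2.convexHull(((proj(c,xf(P,*v,z=z))+.5-o)*S*16-8).astype(np.float32)).astype(np.int32)
                       ~~~~^^^^^^^^^^^^^^^^
  File "h.py", line 7, in proj
    p=camera_params(c);P=np.atleast_2d(P);q=p["camera_from_world"]@np.c_[P,np.ones(len(P))].T
ValueError: time passes only in moves, steps and waits
```

```bash
ls pics
```

```text
crop_side.png
crop_top.png
side0.png
top0.png
```

```bash
sed -i 's/^S=4/S=4\nCP={c:camera_params(c) for c in("side","top")}/; s/p=camera_params(c)/p=CP[c]/' h.py; time python3 fit.py
```

```text
fuller rod [0.617  0.0178] die [0.6434 0.0873] dist 0.07432180976943807
side rod [0.623  0.0186]
spring [ 0.5096 -0.3291] [ 0.5145 -0.3228] leg [ 0.5501 -0.3169] 0.0422798125338472
topdie [0.48   0.3492] nose [0.5027 0.4166] 0.07116412735341435
fuller ('top',) [ 0.6173  0.0175 -0.3397] -19.464601638773477 0.03724011414594375
fuller ('side',) [ 0.6187  0.0235 -0.3536] -20.259512085209064 0.045693723053943036
fuller ('top', 'side') [ 0.6174  0.0188 -0.3382] -19.375882896581995 0.10183451553437795
spring ('top',) [ 0.5148 -0.3319  0.3057] 17.51762613395867 0.03818563072508552
spring ('side',) [ 0.5163 -0.3276  0.424 ] 24.29584874991083 0.053825242718446575
spring ('top', 'side') [ 0.5143 -0.3308  0.2767] 15.85608704375288 0.12358767476865706
topdie ('top',) [ 0.4834  0.3542 -0.3337] -19.121435508516235 0.07483037156704364
topdie ('side',) [ 0.48    0.3492 -0.4252] -24.362235442265824 1.0
topdie ('top', 'side') [ 0.4834  0.3542 -0.3337] -19.121435508516235 1.0748303715670438
real	0m3.821s
user	0m4.329s
sys	0m0.247s
```

View pics/fit0.png

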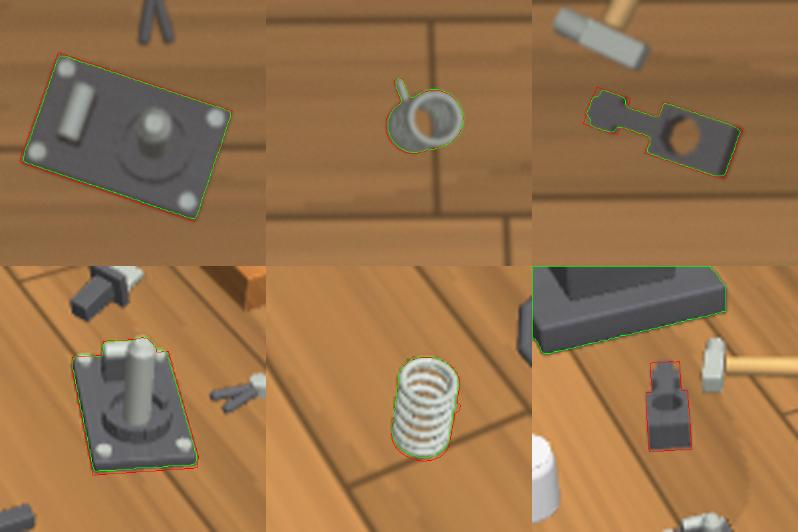

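The fits agree with the stated sizes: the fuller outline matches 110×175 mm, and the rod-to-die and nose distances come out at about 74 and 71 mm against 77. The two cameras differ by about 5 mm in world y for both the fuller and the spring, so I'll servo relative to the images before inserting. The top die's side fit picked up the anvil, so I'll redo it and check reachability.

```bash
python3 - <<'E'
s=open("h.py").read()
s=s.replace("k=1+np.argmax(st[1:,4])","cc=M.shape[0]//2;dd=[np.min(np.hypot(*(np.argwhere(L==i)-cc).T)) if st[i,4]>2000 else 1e9 for i in range(1,n)];k=1+int(np.argmin(dd))")
s+='''
def qd(deg):
    a=np.radians(deg)/2;return [float(np.cos(a)),float(np.sin(a)),0.,0.]
'''
open("h.py","w").write(s)
E
python3 fit.py
python3 - <<'E'
from h import *
q0=read_qpos();print(q0)
for n,p,angs in [("wp",(.40,.28,.30),(156,100,70,40)),("spring",(.5155,-.330,.058),(70,110,150,-30,-70,30,10)),("fuller",(.618,.02,.08),(70,30,110,-110,-20,-50,150)),("topdie",(.48,.357,.024),(70.4,250,-110))]:
    for a in angs:
        r=inverse_kinematics(list(p),qd(a));print(n,a,None if r is None else np.array(r))
print(read_time_s())
E
```

```text
fuller rod [0.617  0.0178] die [0.6434 0.0873] dist 0.07432180976943807
side rod [0.623  0.0186]
spring [ 0.5096 -0.3291] [ 0.5145 -0.3228] leg [ 0.5501 -0.3169] 0.0422798125338472
topdie [0.48   0.3492] nose [0.5027 0.4166] 0.07116412735341435
fuller ('top',) [ 0.6173  0.0175 -0.3397] -19.464601638773477 0.03724011414594375
fuller ('side',) [ 0.6187  0.0235 -0.3536] -20.259512085209064 0.045693723053943036
fuller ('top', 'side') [ 0.6174  0.0188 -0.3382] -19.375882896581995 0.10183451553437795
spring ('top',) [ 0.5148 -0.3319  0.3057] 17.51762613395867 0.03818563072508552
spring ('side',) [ 0.5163 -0.3276  0.424 ] 24.29584874991083 0.053825242718446575
spring ('top', 'side') [ 0.5143 -0.3308  0.2767] 15.85608704375288 0.12358767476865706
topdie ('top',) [ 0.4834  0.3542 -0.3337] -19.121435508516235 0.07483037156704364
topdie ('side',) [ 0.4846  0.3581 -0.3361] -19.25766492301747 0.07671549730146487
topdie ('top', 'side') [ 0.484   0.3555 -0.3313] -18.984368342654147 0.15920687242120735
[-1.2538  0.3829  0.0439  1.5979 -0.0179  1.1612 -0.0499]
wp 156 [-0.903   0.024   0.2119  1.9259 
[... 692 characters left out ...]
4821]
fuller 70 [-0.6014  0.6077  0.6471  1.8196 -0.4666  0.8715 -0.0816]
fuller 30 [-0.6393  0.6257  0.7001  1.8213 -0.5103  0.883  -0.7459]
fuller 110 [-0.5488  0.5866  0.5755  1.8172 -0.4093  0.8586  0.5718]
fuller -110 [-0.2257  0.5225  0.1585  1.8011 -0.1073  0.8263  2.7773]
fuller -20 [-0.6679  0.6411  0.7409  1.8225 -0.5448  0.893  -1.5921]
fuller -50 [-0.9845  1.1164  1.3622  1.8343 -1.1672  1.2724 -1.7035]
fuller 150 [-0.4526  0.5573  0.448   1.8126 -0.3122  0.8418  1.1936]
topdie 70.4 [-0.9846  0.5995  0.3422  1.8724 -0.2917  0.7186 -0.8184]
topdie 250 [-0.6079  0.5783 -0.1235  1.853   0.1028  0.7164  2.0034]
topdie -110 [-0.6079  0.5783 -0.1235  1.853   0.1028  0.7164  2.0034]
1.2
```

View pics/fit0.png

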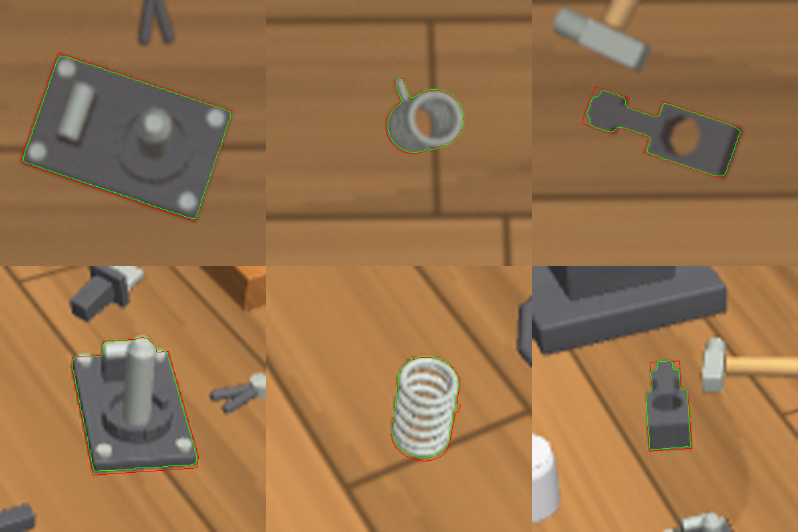

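Fits: fuller (0.618, 0.0205) at yaw −19.7°, spring (0.5155, −0.330) with its leg at about 20°, top die (0.484, 0.356) at yaw −19.1°. All grasps are reachable. Picking the spring now.

```bash
python3 - <<'E'
from h import *
move_ptp([.40,.28,.28],qd(100));print(read_time_s())
move_ptp([.5155,-.330,.17],qd(110));print(read_time_s())
movel([.5155,-.330,.058],speed=.12);print(read_time_s(),read_eef_pos())
for c in("top","side"):cv2.imwrite(f"pics/{c}1.png",read_camera(c)[:,:,::-1])
move_gripper(0.03,30);print("gap",read_finger_gap(),read_ft_force(),read_time_s())
E
python3 - <<'E'
import cv2,numpy as np
t=cv2.imread("pics/top1.png");s=cv2.imread("pics/side1.png")
a=cv2.resize(t[190:290,400:500],(395,395));b=cv2.resize(s[310:410,340:440],(395,395))
cv2.imwrite("pics/c1.png",np.hstack([a,b]))
E
```

```text
2.5
4.75
5.8333 [ 0.5162 -0.3306  0.0589]
gap 0.05049045983768953 [-1.7029  1.9512  2.8456] 6.3583
```

View pics/c1.png

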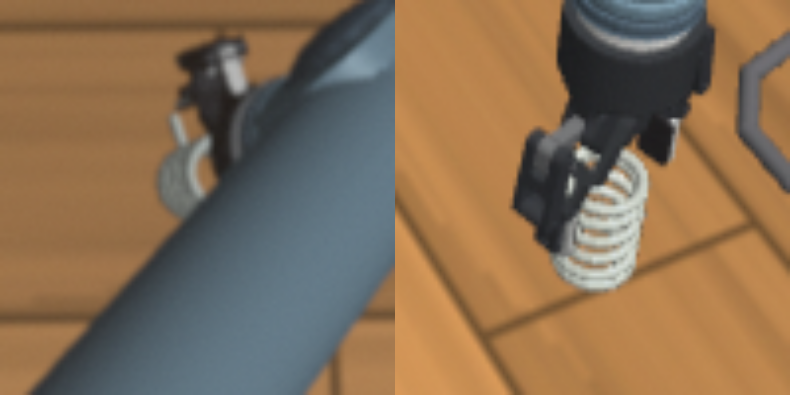

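The jaws straddled the spring at side (390,365), and the gap of 50.5 mm matches the 51 mm coil diameter. I'll lift it, carry it over the rod and look.

Run:
```python
from h import *
print(read_eef_pos())
movel([.5155,-.330,.21],speed=.2);print(read_ft_force(),read_finger_gap())
move_ptp([.618,.0205,.21],qd(70.5));pause(.2);print(read_time_s(),read_eef_pos(),read_tcp_rot(),read_qpos())
for c in("top","side"):cv2.imwrite(f"pics/{c}2.png",read_camera(c)[:,:,::-1])
for c in("top","side"):
    for n in("spring","leg","rod_top","notch"):print(c,n,tip_of(c,n)[:3])
t=cv2.imread("pics/top2.png");s=cv2.imread("pics/side2.png")
a=cv2.resize(t[125:235,250:360],(395,550));b=cv2.resize(s[180:290,300:410],(395,550))
a=cv2.resize(t[140:240,255:355],(395,395),interpolation=2);b=cv2.resize(s[180:290,300:410],(395,395),interpolation=2)
cv2.imwrite("pics/c2.png",np.hstack([a,b]))
```

```text
[ 0.5155 -0.3303  0.0586]
[-0.5376  0.0374 -2.896 ] 0.05027533767693536
8.8333 [0.6179 0.0184 0.2101] [ 0.8175  0.5759 -0.0001  0.0002] [-0.7134  0.4555  0.7919  1.7454 -0.36    1.0922 -0.147 ]
top spring []
top leg []
top rod_top []
top notch [{'at': [314.3, 186.0], 'confidence': 0.66}]
side spring [{'at': [361.7, 226.1], 'confidence': 0.93}]
side leg [{'at': [376.4, 227.5], 'confidence': 0.85}]
side rod_top [{'at': [284.8, 255.4], 'confidence': 0.97}, {'at': [355.4, 236.8], 'confidence': 0.67}]
side notch [{'at': [367.9, 265.2], 'confidence': 0.94}, {'at': [292.0, 269.3], 'confidence': 0.66}]
```

View pics/c2.png

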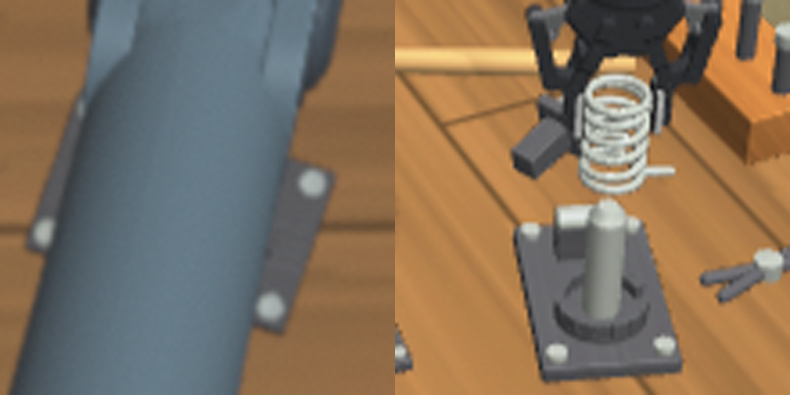

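The top view of the rod is hidden by the arm. The side view shows the spring in hand above the rod, with its bottom ring at about (467/395 crop) and its leg pointing right along +x. I'll fit the held spring in the side image against the same camera's fuller fit.

```bash
cat > fit2.py <<'E'
from h import *
import sys
f,zb,yaw=sys.argv[1],float(sys.argv[2]),float(sys.argv[3])
im=cv2.imread(f)[:,:,::-1].copy()
ctr=proj("side",[.618,.02,zb+.03])[0];R=30
x,y=np.round(ctr-R).astype(int);o=np.array([x,y])
b=cv2.resize(im[y:y+2*R,x:x+2*R],None,fx=S,fy=S,interpolation=cv2.INTER_CUBIC)
h=cv2.cvtColor(b,cv2.COLOR_RGB2HSV).astype(int)
M=((h[...,1]<70)&(h[...,2]>120)).astype(np.uint8)
# helical model: rings at heights, use wire mask: closed ends + unknown helix -> use bottom ring + leg only
a=np.linspace(0,2*np.pi,120)
def draw(v):
    W=np.zeros(M.shape,np.uint8);x0,y0,t=v
    r=.0220
    ring=xf(np.c_[r*np.cos(a),r*np.sin(a),0*a+.0035],x0,y0,t,zb)
    leg=xf(np.array([[.022,0,.0035],[.047,0,.0035]]),x0,y0,t,zb)
    px=.007/ (1.2)*519*S
    P=((proj("side",ring)+.5-o)*S*16-8).astype(np.int32);L=((proj("side",leg)+.5-o)*S*16-8).astype(np.int32)
    cv2.polylines(W,[P],True,1,int(round(px)),cv2.LINE_8,4);cv2.polylines(W,[L],False,1,int(round(px)),cv2.LINE_8,4)
    return W
def draw2(v):
    return mask("side",[cyl(25.5,25.5,0,30)],(v[0],v[1],0),M.shape,o,z=zb)
# reward: bright inside wire, dark just below/outside
Mf=cv2.GaussianBlur(M.astype(np.float32),(0,0),2)
def cost(v):
    W=draw(v);U=cv2.dilate(W|draw2(v),np.ones((15,15)))
    below=((U-(U&(W|draw2(v))))>0)
    # ignore above ring centre
    c=int((proj("side",[v[0],v[1],zb+.006])[0][1]-o[1])*S);below[:c]=0
    return -(Mf[W>0].mean())+Mf[below].mean()
best=None
for dx in(-.004,0,.004):
  for dy in(-.004,0,.004):
    v=np.array([.618+dx,.02+dy,yaw]);sx=np.array([v,v+[.005,0,0],v+[0,.005,0],v+[0,0,.15]])
    q=minimize(cost,v,method="Nelder-Mead",options=dict(initial_simplex=sx,xatol=1e-4,fatol=1e-5))
    if best is None or q.fun<best.fun:best=q
print(best.x,np.degrees(best.x[2]),best.fun,"rel to fuller(side):",best.x[:2]-[.6187,.0235])
k=b.copy();cs,_=cv2.findContours(draw(best.x),cv2.RETR_LIST,cv2.CHAIN_APPROX_NONE);cv2.drawContours(k,cs,-1,(255,0,0),1)
m3=np.repeat(M[...,None]*255,3,2)
cv2.imwrite(sys.argv[4],cv2.resize(np.hstack([k,m3])[:,:,::-1],(800,400)))
E
python3 fit2.py pics/side2.png 0.152 -0.34 pics/f2.png
```

```text
[ 0.6202  0.0235 -0.4971] -28.482374161205843 -0.8022106885910034 rel to fuller(side): [ 0.0015 -0.    ]
```

View pics/f2.png

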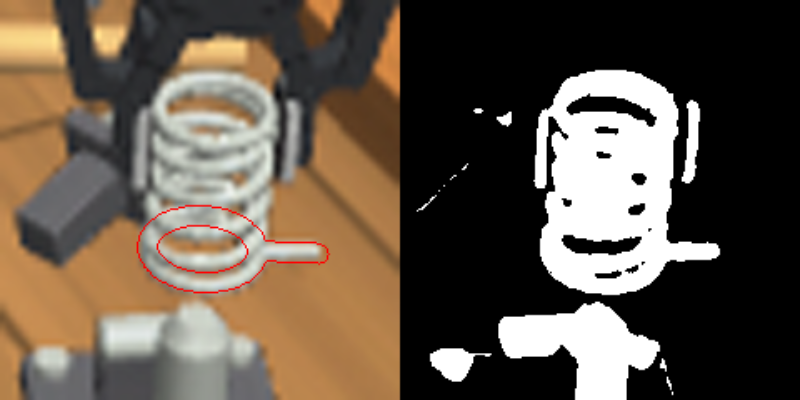

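Run:
```python
from h import *
im=cv2.imread("pics/side2.png")[:,:,::-1].copy()
F=8;x0,y0=325,190
b=cv2.resize(im[190:275,325:395],None,fx=F,fy=F,interpolation=cv2.INTER_CUBIC);h=cv2.cvtColor(b,cv2.COLOR_RGB2HSV).astype(int)
M=(h[...,1]<70)&(h[...,2]>120)
def cen(r,lo,hi):
    row=M[int((r-y0+.5)*F)];c=np.where(row[int((lo-x0)*F):int((hi-x0)*F)])[0];return ((c.min()+.5)/F+lo-.5,(c.max()+.5)/F+lo-.5) if len(c) else None
for r in(238,240,246,250,254,258,262):
    c=cen(r,345,372);print("rod",r,c,np.mean(c))
for r in range(212,234,2):
    c=cen(r,340,372);print("spr",r,c, np.mean(c) if c else None)
for x in range(372,381):
    col=M[int((218-y0)*F):int((232-y0)*F),int((x-x0+.5)*F)];c=np.where(col)[0];print("leg",x,(c.mean()+.5)/F+218-.5 if len(c) else None,len(c)/F)
for X,Y in((.6187,.0235),(.6202,.0235),(.6173,.0175)):
    print(X,Y,"rodtop",proj("side",[X,Y,.124]),"mid",proj("side",[X,Y,.06]),"sprbot",proj("side",[X,Y,.152]),"sprtop",proj("side",[X,Y,.228]))
for a in(-15,-20,-25,-30):
    p=proj("side",xf(np.array([[.027,0,.0035],[.045,0,.0035]]),.6202,.0235,np.radians(a),.152));print(a,p.ravel())
```

```text
rod 238 (np.float64(344.5625), np.float64(363.3125)) 353.9375
rod 240 (np.float64(344.5625), np.float64(366.3125)) 355.4375
rod 246 (np.float64(356.0625), np.float64(369.6875)) 362.875
rod 250 (np.float64(355.8125), np.float64(370.8125)) 363.3125
rod 254 (np.float64(355.5625), np.float64(363.0625)) 359.3125
rod 258 (np.float64(355.1875), np.float64(362.3125)) 358.75
rod 262 (np.float64(355.0625), np.float64(362.5625)) 358.8125
spr 212 (np.float64(350.0625), np.float64(370.4375)) 360.25
spr 214 (np.float64(339.6875), np.float64(370.4375)) 355.0625
spr 216 (np.float64(349.8125), np.float64(370.3125)) 360.0625
spr 218 (np.float64(352.8125), np.float64(370.1875)) 361.5
spr 220 (np.float64(351.3125), np.float64(370.0625)) 360.6875
spr 222 (np.float64(351.8125), np.float64(369.4375)) 360.625
spr 224 (np.float64(350.8125), np.float64(369.5625)) 360.1875
spr 226 (np.float64(350.6875), np.float64(371.4375)) 361.0625
spr 228 (np.float64(350.6875), np.float64(371.4375)) 361.0625
spr 230 (np.float64(351.6875), np.float64(368.6875)) 360.1875
spr 232 (np.float64(354.0625), np.float64(367.0625)) 360.5625
leg 372 227.25 2.75
leg 373 227.125 2.5
leg 374 227.125 2.5
leg 375 227.125 2.5
leg 376 227.125 2.5
leg 377 227.1875 1.875
leg 378 None 0.0
leg 379 None 0.0
leg 380 None 0.0
0.6187 0.0235 rodtop [[358.7287 236.2009]] mid [[357.4211 254.1808]] sprbot [[359.325  228.0015]] sprtop [[361.0238 204.6416]]
0.6202 0.0235 rodtop [[359.2136 236.0568]] mid [[357.8928 254.0343]] sprbot [[359.8159 227.8586]] sprtop [[361.5319 204.5025]]
0.6173 0.0175 rodtop [[359.3438 237.5879]] mid [[358.0146 255.5858]] sprbot [[359.95   229.3792]] sprtop [[361.6775 205.9888]]
-15 [369.6721 225.7819 376.1595 225.094 ]
-20 [369.8583 226.3104 376.4834 225.9724]
-25 [369.9692 226.8442 376.6825 226.8611]
-30 [370.0036 227.3792 376.7544 227.7532]
```

Run:
```python
from h import *
F=8
for f in("side0","side2"):
    im=cv2.imread(f"pics/{f}.png")[:,:,::-1]
    for r in(242,244,258,262,266):
        print(f,r,[tuple(int(v) for v in im[r,x]) [0:1][0] for x in range(346,376)])
im=cv2.imread("pics/side2.png")[:,:,::-1]
for r in(222,224,226,228,230):print("spr",r,[int(im[r,x].max())-int(im[r,x].min()) for x in range(344,382)])
```

```text
side0 242 [176, 176, 173, 171, 169, 168, 166, 123, 97, 130, 164, 189, 201, 206, 205, 202, 200, 175, 161, 196, 195, 196, 130, 138, 185, 183, 183, 184, 182, 178]
side0 244 [82, 83, 83, 77, 77, 77, 74, 80, 91, 101, 114, 129, 138, 150, 152, 149, 143, 138, 121, 141, 149, 128, 107, 126, 183, 185, 185, 183, 183, 183]
side0 258 [103, 102, 96, 75, 75, 76, 80, 89, 100, 113, 124, 133, 140, 143, 145, 143, 135, 73, 62, 83, 101, 102, 103, 102, 101, 102, 102, 110, 165, 166]
side0 262 [102, 87, 92, 102, 104, 103, 89, 93, 103, 116, 128, 135, 141, 145, 144, 141, 141, 102, 102, 94, 60, 78, 86, 101, 102, 101, 101, 101, 109, 168]
side0 266 [88, 104, 103, 104, 105, 105, 94, 93, 107, 120, 130, 137, 144, 144, 144, 139, 113, 103, 104, 104, 104, 103, 96, 89, 83, 102, 101, 100, 102, 101]
side2 242 [179, 179, 176, 175, 173, 172, 168, 125, 100, 133, 169, 193, 205, 210, 208, 206, 204, 179, 164, 199, 199, 199, 133, 141, 188, 187, 187, 186, 186, 181]
side2 244 [86, 84, 85, 80, 79, 79, 76, 81, 92, 102, 117, 132, 141, 153, 154, 152, 146, 139, 124, 144, 152, 129, 109, 129, 187, 189, 188, 186, 186, 187]
side2 258 [105,
[... 562 characters left out ...]
3, 103, 100, 100, 99, 99, 97, 96, 87]
spr 224 [2, 61, 92, 101, 101, 101, 91, 22, 8, 6, 6, 7, 9, 10, 10, 11, 11, 10, 8, 10, 12, 11, 10, 6, 9, 10, 77, 106, 107, 106, 105, 102, 102, 101, 99, 98, 99, 99]
spr 226 [98, 103, 103, 103, 100, 102, 101, 7, 9, 9, 55, 103, 94, 92, 85, 52, 79, 77, 73, 83, 92, 41, 10, 9, 12, 7, 38, 41, 41, 42, 46, 46, 45, 61, 102, 102, 101, 99]
spr 228 [107, 105, 103, 101, 102, 100, 99, 7, 9, 8, 8, 11, 18, 17, 19, 15, 15, 20, 20, 11, 9, 14, 6, 8, 9, 8, 5, 6, 6, 16, 18, 17, 16, 31, 102, 103, 102, 101]
spr 230 [108, 108, 107, 103, 103, 103, 101, 87, 7, 9, 10, 25, 39, 34, 18, 19, 18, 18, 37, 33, 52, 52, 10, 12, 10, 58, 101, 101, 100, 95, 96, 102, 107, 107, 108, 106, 103, 103]
```

Run:
```python
from h import *
im=cv2.imread("pics/side2.png")[:,:,::-1].astype(int)
for x in(356,358,360,362,364):print(x,[int(im[r,x].max()-im[r,x].min()) for r in range(226,240)])
for X,Y in((.6187,.0235),(.6205,.0226)):
    P=proj("side",xf(cyl(25.5,25.5,0,0)[:48],X,Y,0,.1515));print(X,Y,"bottom row",P[:,1].max(),"cols",P[:,0].min(),P[:,0].max(), "at z3.5",proj("side",xf(cyl(25.5,25.5,3.5,3.5)[:48],X,Y,0,.1515))[:,0].min())
for a in(-15,-20,-25,-30):
    print(a,proj("side",xf(np.array([[.03,0,.0035],[.045,0,.0035]]),.6205,.0226,np.radians(a),.1515)).ravel())
```

```text
356 [94, 89, 18, 9, 39, 14, 9, 47, 94, 101, 60, 13, 7, 8]
358 [85, 108, 19, 10, 18, 28, 13, 8, 82, 61, 14, 9, 9, 7]
360 [79, 109, 15, 10, 18, 52, 11, 8, 57, 61, 14, 10, 11, 9]
362 [73, 104, 20, 12, 37, 56, 4, 7, 76, 109, 88, 17, 8, 9]
364 [92, 61, 9, 9, 52, 15, 10, 35, 95, 109, 109, 109, 109, 67]
0.6187 0.0235 bottom row 234.03084344336833 cols 349.7957167454826 368.848694319833 at z3.5 349.85589117390685
0.6205 0.0226 bottom row 234.04539580448767 cols 350.54648769413745 369.6007236360917 at z3.5 350.6078726804845
-15 [371.0059 225.9718 376.4106 225.3982]
-20 [371.2147 226.5593 376.7351 226.2773]
-25 [371.3399 227.1528 376.9347 227.1668]
-30 [371.3801 227.7478 377.0073 228.0597]
```

The held spring sits about 2 mm to image-right of the rod axis: ring edges 350.5 to 369.8, against about 349.8 to 368.8 expected when aligned. The leg is flat at row 227, which is about −25° against the notch's −20°. I'll correct by (−1.8, +0.9) mm and +4.5°, then descend in guarded steps.

```bash
cat >> h.py <<'E'
def down(x,y,psi,zs,lim=12,speed=.08):
    for z in zs:
        movel([x,y,z],qd(psi),speed=speed)
        f=np.array(read_ft_force());e=read_eef_pos()
        print("z",round(z,4),"eef",np.array(e),"F",f.round(1),"t",round(read_time_s(),2))
        if abs(f[2]+2.9)>lim or np.hypot(f[0],f[1])>lim*1.2: print("STOP");return False
    return True
E
python3 - <<'E'
from h import *
movel([.6162,.0214,.192],qd(75),speed=.1)
down(.6162,.0214,75,[.182,.172,.163])
for c in("side",):cv2.imwrite(f"pics/{c}3.png",read_camera(c)[:,:,::-1])
s=cv2.imread("pics/side3.png")
cv2.imwrite("pics/c3.png",cv2.resize(s[190:290,310:410],(600,600),interpolation=2))
E
```

```text
z 0.182 eef [0.6158 0.0214 0.1815] F [ 0.4  0.5 -2. ] t 9.94
z 0.172 eef [0.6156 0.0214 0.1712] F [-0.3 -0.1 -2.3] t 10.22
z 0.163 eef [0.6156 0.0211 0.1622] F [ 0.3 -0.1 -2.1] t 10.47
```

View pics/c3.png

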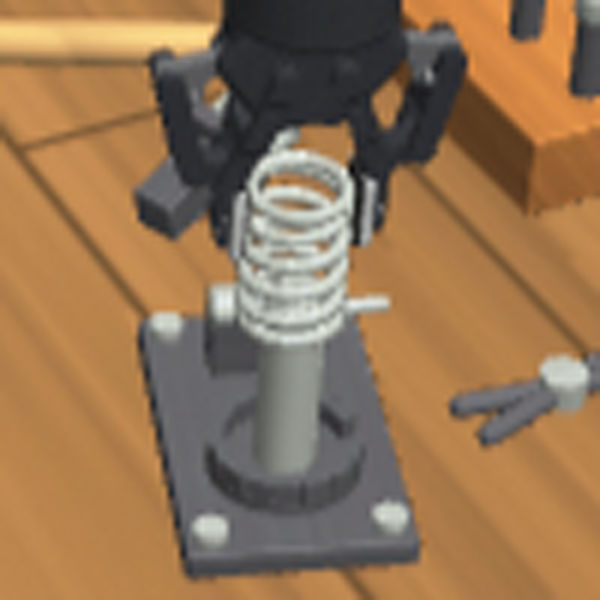

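The spring is threaded on the rod (crop (290,330)) with no contact force. The notch shows at the seat's right rear (345,425), and the leg points towards it. Continuing down.

Run:
```python
from h import *
ok=down(.6162,.0214,75,[.14,.118,.100]) 
if ok: ok=down(.6162,.0214,75,[.096,.092,.088,.085,.082,.0805],lim=10,speed=.04)
cv2.imwrite("pics/side4.png",read_camera("side")[:,:,::-1])
s=cv2.imread("pics/side4.png")
cv2.imwrite("pics/c4.png",cv2.resize(s[200:290,310:400],(600,600),interpolation=2))
```

```text
z 0.14 eef [0.6154 0.021  0.139 ] F [ 0.8 -1.4 -3. ] t 10.96
z 0.118 eef [0.6154 0.0211 0.117 ] F [ 0.5 -1.7 -2.2] t 11.38
z 0.1 eef [0.6156 0.0211 0.099 ] F [ 0.8 -1.9 -3.5] t 11.76
z 0.096 eef [0.6163 0.0213 0.0959] F [ 0.6 -1.4 -3.7] t 12.01
z 0.092 eef [0.6163 0.0213 0.0918] F [ 0.8 -2.2 -2.9] t 12.26
z 0.088 eef [0.6163 0.0213 0.0877] F [ 1.1 -1.4 -3.2] t 12.51
z 0.085 eef [0.6163 0.0213 0.0848] F [ 1.9 -2.  -3.5] t 12.76
z 0.082 eef [0.6162 0.0213 0.0818] F [ 2.3 -3.  -4.4] t 13.01
z 0.0805 eef [0.6164 0.0213 0.0807] F [ 0.3 -1.5 -0.6] t 13.26
```

View pics/c4.png

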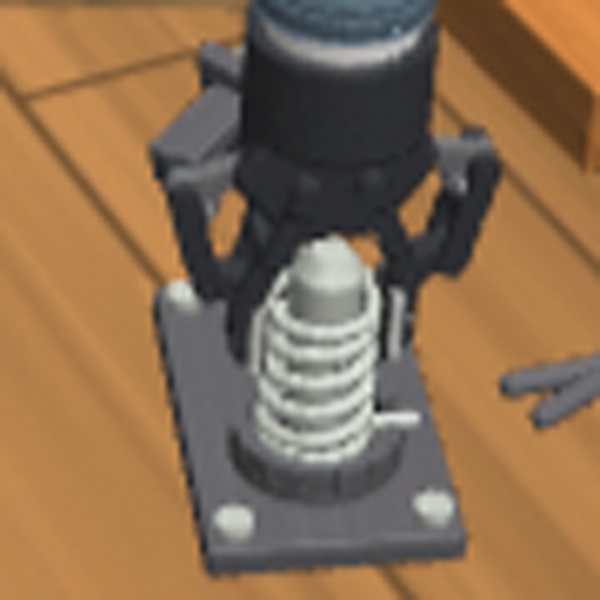

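Contact comes at TCP z 0.0807, so the spring's bottom is at about 0.022, which is seat-floor height (a caught leg would have stopped it near 0.034). I'll press lightly, release, rise and check.

Run:
```python
from h import *
down(.6162,.0214,75,[.0797],lim=10,speed=.04)
move_gripper(.075);print(read_finger_gap(),read_ft_force(),read_time_s())
movel([.6162,.0214,.19],speed=.2)
move_ptp([.484,.356,.14],qd(70.6));print(read_time_s(),read_eef_pos())
for c in("side","top"):
    cv2.imwrite(f"pics/{c}5.png",read_camera(c)[:,:,::-1])
s=cv2.imread("pics/side5.png");t=cv2.imread("pics/top5.png")
cv2.imwrite("pics/c5.png",np.hstack([cv2.resize(s[215:285,320:390],(398,398),interpolation=2),cv2.resize(t[155:225,265:335],(398,398),interpolation=2)]))
for c in("side","top"):
    for n in("spring","leg","rod_top"):print(c,n,tip_of(c,n)[:2])
```

```text
z 0.0797 eef [0.6164 0.0213 0.0806] F [-2.2 -1.7  5.3] t 13.56
0.07484413108853101 [0.2576 0.1371 0.8013] 13.925
15.9833 [0.4855 0.3538 0.1402]
side spring [{'at': [356.5, 262.6], 'confidence': 0.68}]
side leg [{'at': [372.9, 261.4], 'confidence': 0.58}, {'at': [287.7, 411.9], 'confidence': 0.25}]
side rod_top [{'at': [357.7, 237.3], 'confidence': 0.72}, {'at': [285.1, 256.9], 'confidence': 0.62}]
top spring [{'at': [310.1, 197.5], 'confidence': 0.78}]
top leg [{'at': [310.6, 182.7], 'confidence': 0.56}, {'at': [171.3, 170.4], 'confidence': 0.33}]
top rod_top [{'at': [310.6, 190.0], 'confidence': 0.8}, {'at': [284.6, 269.9], 'confidence': 0.73}]
```

View pics/c5.png

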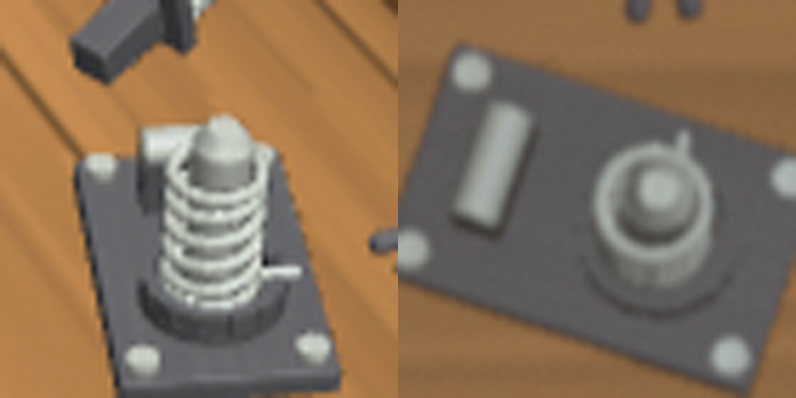

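Run:
```python
from h import *
X,Y=.6187,.0235
for zb in(.022,.034):
    for a in(-15,-20,-25): print(zb,a,"leg",proj("side",xf(np.array([[.03,0,.0035],[.04,0,.0035],[.045,0,.0035]]),X,Y,np.radians(a),zb)).ravel())
    P=proj("side",xf(cyl(25.5,25.5,76,76)[:48],X,Y,0,zb));print("top ring rows",P[:,1].min(),P[:,1].max(),"cols",P[:,0].min(),P[:,0].max())
    X2,Y2=.6173,.0175;print("topcam leg",proj("top",xf(np.array([[.04,0,.0035],[.047,0,.0035]]),X2,Y2,np.radians(-20),zb)).ravel())
im=cv2.imread("pics/side5.png")[:,:,::-1].astype(int)
for x in range(367,377):print(x,[int(im[r,x,0]) for r in range(256,270)])
```

```text
0.022 -15 leg [367.0104 262.2553 370.4174 261.8562 372.1183 261.657 ]
0.022 -20 leg [367.2021 262.8587 370.6789 262.6595 372.4158 262.5601]
0.022 -25 leg [367.3147 263.4683 370.8354 263.4719 372.5954 263.4736]
top ring rows 237.83795261054846 249.58318104885123 cols 348.8994435941814 367.49260663251374
topcam leg [316.0899 180.5475 317.0192 177.9606]
0.034 -15 leg [367.2957 259.0641 370.7203 258.6663 372.4299 258.4677]
0.034 -20 leg [367.4888 259.6664 370.9837 259.4681 372.7296 259.369 ]
0.034 -25 leg [367.6024 260.2748 371.1415 260.2788 372.9107 260.2808]
top ring rows 234.446290291264 246.1611152640754 cols 349.0967113361271 367.7910691250415
topcam leg [316.1252 179.5587 317.0631 176.9482]
367 [104, 103, 102, 103, 79, 82, 205, 180, 119, 102, 104, 103, 93, 79]
368 [103, 105, 103, 93, 80, 90, 217, 152, 102, 102, 96, 90, 77, 73]
369 [103, 102, 103, 93, 95, 109, 218, 160, 106, 102, 90, 74, 67, 69]
370 [103, 102, 100, 101, 101, 126, 218, 173, 102, 78, 83, 92, 93, 100]
371 [102, 103, 102, 104, 101, 131, 214, 165, 112, 103, 103, 103, 103, 102]
372 [104, 104, 102, 102, 102, 117, 199, 151, 106, 101, 102, 102, 102, 103]
373 [128, 126, 108, 102, 103, 104, 103, 103, 103, 102, 102, 101, 101, 101]
374 [173, 165, 165, 137, 129, 129, 109, 102, 103, 103, 102, 102, 102, 101]
375 [180, 174, 167, 165, 166, 168, 169, 140, 131, 108, 100, 104, 103, 103]
376 [184, 181, 175, 168, 165, 167, 168, 168, 169, 169, 143, 132, 120, 106]
```

The leg lies at row 262.3, against 262.6 predicted when home and 259.5 if caught on the wall. Together with the contact height, this says the spring is home. The time is 16 s. Now picking up the top die near its mass centre.

Run:
```python
from h import *
t=np.radians(-19.1);p=np.array([.484,.356])+.008*np.array([-np.sin(t),np.cos(t)])
move_ptp([*p,.09],qd(70.9))
cv2.imwrite("pics/side6.png",read_camera("side")[:,:,::-1])
movel([*p,.022],speed=.1);print(read_eef_pos(),read_ft_force())
move_gripper(.03,100);print("gap",read_finger_gap(),read_eef_pos(),read_ft_force(),read_time_s())
movel([*p,.06],speed=.1);print("gap",read_finger_gap(),read_ft_force(),read_ft_torque(),read_time_s())
cv2.imwrite("pics/side7.png",read_camera("side")[:,:,::-1])
s=cv2.imread("pics/side6.png");t=cv2.imread("pics/side7.png")
cv2.imwrite("pics/c7.png",np.hstack([cv2.resize(a[150:250,220:320],(398,398),interpolation=2) for a in(s,t)]))
```

```text
[0.4871 0.3636 0.0221] [ 0.2538  0.0961 -0.0334]
gap 0.04836150473899355 [0.4871 0.3643 0.0233] [-1.0377 -0.706   6.1615] 17.9333
gap 0.04874856443767592 [ 0.0266  0.5843 -6.607 ] [ 0.0285  0.0408 -0.0253] 18.4667
```

View pics/c7.png

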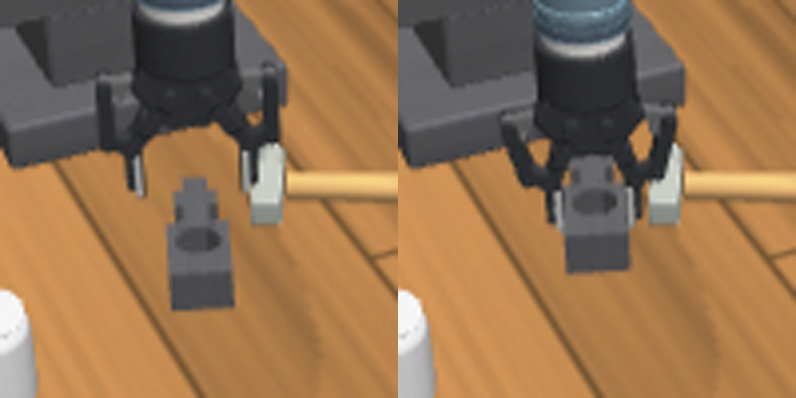

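The top die is gripped level: gap 48.7 mm on the 50 mm hub, weight about 6.6 N, bore visible at side (269,203). Moving over the rod and measuring in the side view.

Run:
```python
from h import *
p=[.4866,.3636]
movel([*p,.19],speed=.25)
move_ptp([.6211,.0286,.175],qd(70.2));pause(.15);print(read_time_s(),read_eef_pos(),read_tcp_rot(),read_finger_gap(),read_ft_force())
for c in("side","top"):cv2.imwrite(f"pics/{c}8.png",read_camera(c)[:,:,::-1])
s=cv2.imread("pics/side8.png")
cv2.imwrite("pics/c8.png",cv2.resize(s[190:290,310:410],(600,600),interpolation=2))
for n in("topdie","nose","rod_top"):print(n,tip_of("side",n)[:3])
```

```text
20.6917 [0.6211 0.0318 0.1747] [ 0.8168  0.5769  0.0002 -0.0006] 0.048403944341592835 [-0.7814  0.4073 -7.1105]
topdie [{'at': [360.1, 228.7], 'confidence': 0.64}, {'at': [359.8, 209.5], 'confidence': 0.62}]
nose [{'at': [354.6, 263.6], 'confidence': 0.68}]
rod_top [{'at': [354.6, 236.7], 'confidence': 0.64}, {'at': [285.8, 254.7], 'confidence': 0.62}]
```

View pics/c8.png

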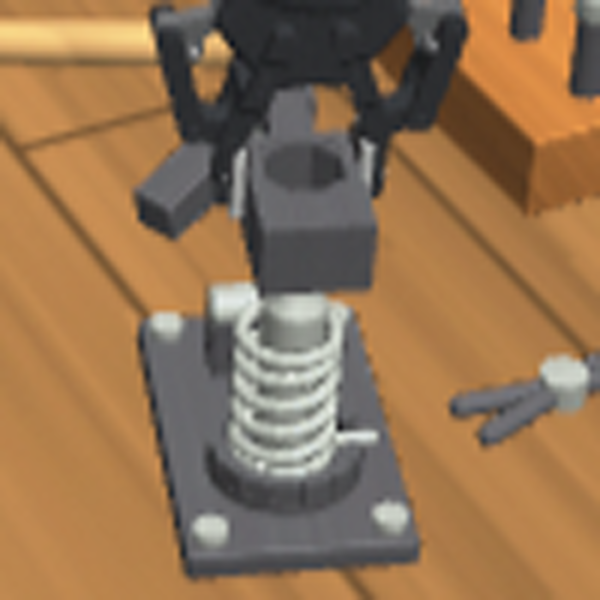

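Run:
```python
from h import *
im=cv2.imread("pics/side8.png")[:,:,::-1]
g=im[...,0].astype(int)
print("     ",list(range(348,376)))
for r in list(range(208,242)):print(r,[int(v) for v in g[r,348:376]])
def pts(X,Y,a,zb):
    P=np.array([[-25,-45,0],[25,-45,0],[-25,-45,36],[25,-45,36],[0,0,36],[25,25,36],[-25,25,36]])/1000.
    return proj("side",xf(P,X,Y,np.radians(a),zb)).round(1)
print(pts(.6187,.0235,-19.8,.1514).tolist())
```

```text
[348, 349, 350, 351, 352, 353, 354, 355, 356, 357, 358, 359, 360, 361, 362, 363, 364, 365, 366, 367, 368, 369, 370, 371, 372, 373, 374, 375]
208 [44, 36, 33, 33, 34, 40, 57, 104, 106, 105, 106, 107, 105, 95, 101, 173, 169, 165, 165, 162, 146, 73, 45, 41, 42, 44, 51, 52]
209 [42, 43, 40, 43, 41, 39, 73, 105, 105, 106, 107, 107, 106, 104, 121, 175, 173, 169, 166, 164, 162, 106, 44, 45, 43, 44, 46, 47]
210 [44, 44, 44, 45, 49, 56, 57, 104, 104, 107, 106, 106, 106, 105, 136, 177, 176, 172, 170, 166, 122, 71, 44, 45, 45, 44, 44, 44]
211 [44, 43, 43, 44, 77, 72, 47, 104, 104, 106, 106, 108, 106, 104, 142, 164, 162, 148, 148, 146, 75, 46, 39, 45, 45, 45, 44, 44]
212 [45, 44, 43, 59, 108, 107, 80, 106, 103, 105, 105, 106, 107, 105, 115, 120, 121, 115, 116, 115, 66, 45, 39, 44, 44, 45, 45, 98]
213 [49, 47, 46, 86, 108, 108, 102, 101, 98, 100, 99, 96, 96, 95, 99, 101, 93, 95, 107, 107, 66, 47, 126, 83, 45, 44, 60, 131]
214 [45, 45, 86, 87, 108, 95, 99, 98, 92, 82, 80, 79, 80, 79, 70, 78, 92, 103, 97, 108, 98, 35, 129, 176, 108, 44, 68, 122]
215 [46, 94, 176, 82, 107, 102, 97, 81, 79, 75, 75, 7
[... 2912 characters left out ...]
170, 174, 173, 173]
238 [203, 205, 207, 208, 192, 68, 75, 75, 75, 76, 76, 75, 74, 76, 100, 96, 98, 98, 121, 120, 120, 121, 122, 143, 179, 176, 174, 173]
239 [220, 219, 219, 219, 220, 102, 111, 120, 127, 156, 171, 178, 181, 177, 178, 171, 164, 171, 177, 177, 176, 176, 174, 180, 183, 178, 175, 173]
240 [224, 223, 222, 201, 218, 176, 141, 149, 159, 175, 193, 203, 203, 201, 199, 189, 181, 197, 198, 192, 187, 188, 186, 187, 185, 182, 177, 175]
241 [206, 203, 194, 213, 215, 149, 128, 164, 173, 187, 200, 209, 207, 205, 204, 196, 168, 191, 203, 199, 155, 188, 188, 186, 187, 186, 181, 177]
[[352.5, 239.2], [371.5, 238.1], [353.2, 228.2], [372.5, 227.2], [360.1, 217.3], [367.9, 211.3], [349.4, 212.3]]
```

The measured hub corners (371.5,238.0), front edges and bore centre (360.1,217.3) match the prediction for a bore exactly on the rod axis, which is also (360.1,217.3), with yaw −19.8°. I'll hold this actual pose and descend in guarded steps.

Run:
```python
from h import *
x,y=.6211,.0314
movel([x,y,.160],qd(70.2),speed=.08)
ok=down(x,y,70.2,[.152,.148,.144,.140,.136,.132],lim=12,speed=.05)
cv2.imwrite("pics/side9.png",read_camera("side")[:,:,::-1])
s=cv2.imread("pics/side9.png")
cv2.imwrite("pics/c9.png",cv2.resize(s[200:280,320:400],(600,600),interpolation=2))
```

```text
z 0.152 eef [0.6207 0.0313 0.1514] F [-1.2  0.8 -7. ] t 21.59
z 0.148 eef [0.6208 0.0314 0.1477] F [ 0.3 -0.1 -7.6] t 21.84
z 0.144 eef [0.6208 0.0315 0.1436] F [-0.1  0.2 -7. ] t 22.09
z 0.14 eef [0.6207 0.0315 0.1396] F [-1.1  0.1 -6.7] t 22.34
z 0.136 eef [0.6209 0.0311 0.1357] F [-0.3 -1.4 -7. ] t 22.59
z 0.132 eef [0.6206 0.0312 0.1314] F [-0.6 -1.4 -6.6] t 22.84
```

View pics/c9.png

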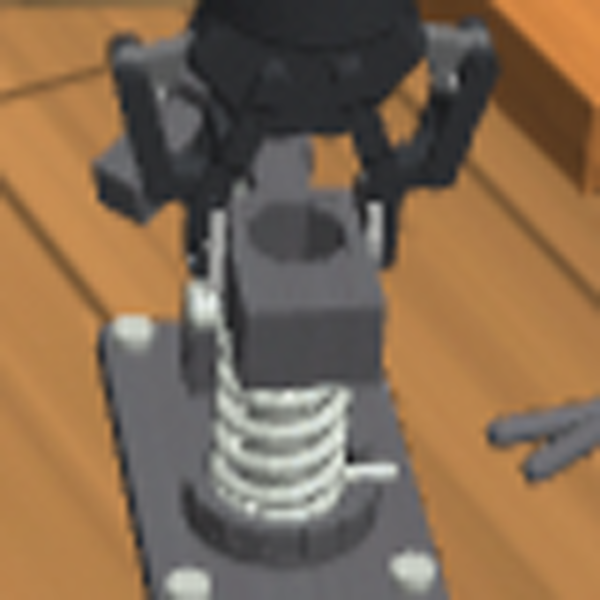

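The top die is past the taper (underside about 0.108) with only about 1.4 N lateral in −y, so I'll ease y by −0.7 mm and go down onto the spring.

Run:
```python
from h import *
x,y=.6211,.0306
ok=down(x,y,70.2,[.128,.125,.123,.1218,.121,.1202],lim=10,speed=.03)
print(read_finger_gap(),read_tcp_rot())
cv2.imwrite("pics/side10.png",read_camera("side")[:,:,::-1])
s=cv2.imread("pics/side10.png")
cv2.imwrite("pics/c10.png",cv2.resize(s[200:280,320:400],(600,600),interpolation=2))
```

```text
z 0.128 eef [0.6209 0.031  0.1277] F [ 0.5 -0.2 -7. ] t 23.18
z 0.125 eef [0.621  0.031  0.1248] F [ 0.2 -0.5 -7.5] t 23.43
z 0.123 eef [0.621  0.0308 0.1229] F [-0.4 -0.1 -7.6] t 23.68
z 0.1218 eef [0.6211 0.0307 0.1217] F [-0.7  0.4 -8. ] t 23.93
z 0.121 eef [0.6214 0.0306 0.1213] F [-0.2  0.4 -5.2] t 24.18
z 0.1202 eef [0.6215 0.0306 0.1212] F [-2.7  1.5  1.6] t 24.43
0.048676473777948585 [ 0.8182  0.575   0.0004 -0.0001]
```

View pics/c10.png

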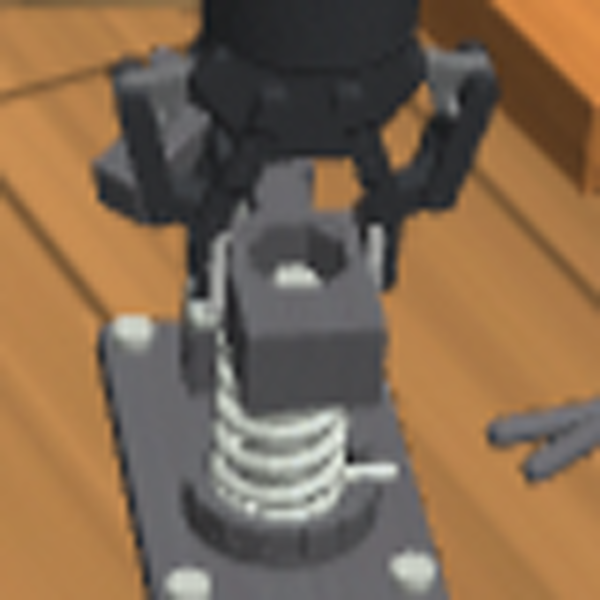

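Contact came at underside 0.098, exactly the home height, with the rod top visible in the bore at crop (295,272). Releasing, retreating upwards and moving clear to inspect from both cameras.

Run:
```python
from h import *
move_gripper(.08);print(read_finger_gap(),read_ft_force())
movel([.6213,.0306,.25],speed=.15)
move_ptp([.40,.28,.30],qd(70));print(read_time_s(),read_eef_pos(),read_ft_force())
for c in("side","top"):cv2.imwrite(f"pics/{c}11.png",read_camera(c)[:,:,::-1])
for c in("side","top"):
    for n in("topdie","nose","leg","rod_top"):print(c,n,tip_of(c,n)[:2])
s=cv2.imread("pics/side11.png");t=cv2.imread("pics/top11.png")
cv2.imwrite("pics/c11.png",np.hstack([cv2.resize(s[205:285,315:395],(398,398),interpolation=2),cv2.resize(t[150:230,260:340],(398,398),interpolation=2)]))
P=np.array([[-25,-45,0],[25,-45,0],[-25,-45,36],[25,-45,36],[0,0,36],[0,89,36]])/1000.
print("side pred",proj("side",xf(P,.6187,.0235,np.radians(-20),.098)).round(1).tolist())
print("top pred",proj("top",xf(P,.6173,.0175,np.radians(-19.5),.098)).round(1).tolist())
```

```text
0.08007730893286834 [ 0.7779 -0.6052  0.0906]
27.1833 [0.4009 0.279  0.2999] [-0.1422  0.0237 -1.0007]
side topdie [{'at': [354.6, 227.7], 'confidence': 0.18}]
side nose [{'at': [357.0, 228.3], 'confidence': 0.66}]
side leg [{'at': [371.6, 261.2], 'confidence': 0.64}, {'at': [358.4, 263.1], 'confidence': 0.52}]
side rod_top [{'at': [356.0, 235.6], 'confidence': 0.74}, {'at': [284.1, 254.3], 'confidence': 0.65}]
top topdie [{'at': [308.0, 190.0], 'confidence': 0.69}]
top nose [{'at': [277.6, 179.7], 'confidence': 0.66}]
top leg []
top rod_top [{'at': [285.5, 270.4], 'confidence': 0.8}]
side pred [[351.5, 254.7], [370.0, 253.7], [352.2, 244.3], [370.9, 243.3], [358.9, 233.3], [354.1, 214.0]]
top pred [[325.3, 206.0], [332.1, 186.2], [325.7, 203.6], [332.7, 183.2], [310.6, 187.0], [274.0, 174.6]]
```

View pics/c11.png

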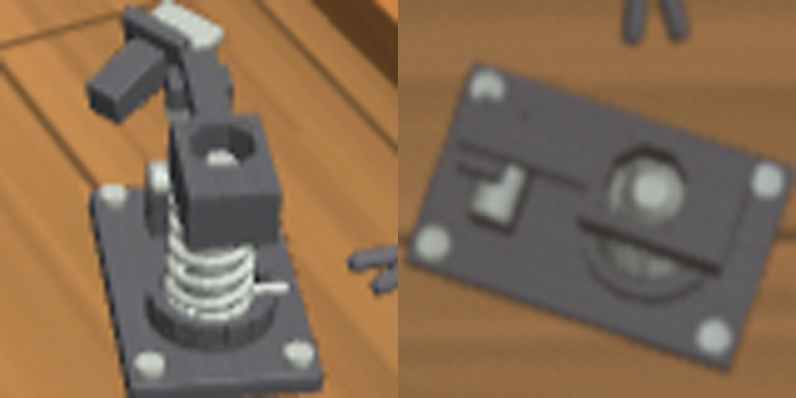

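View pics/side11.png

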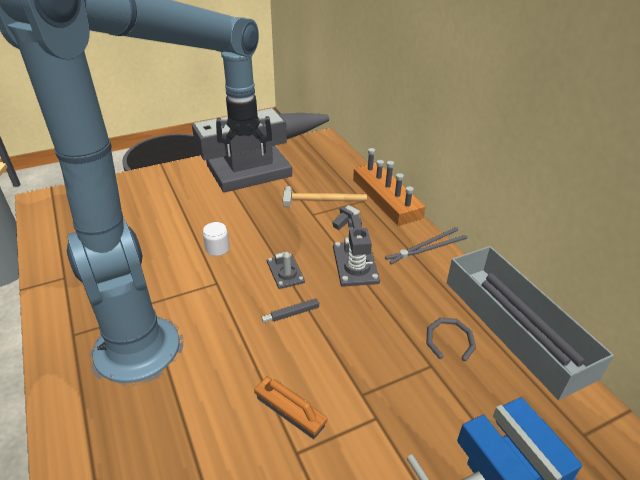

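The hub sits level on the spring: its lower right corner is at about (370.9,253.2) against a predicted (370.0,253.7). The rod shows inside the bore, the arm runs parallel to the plate (about 20° against 19°) and ends over the bottom die, and the other tools look unmoved. One quick numeric check of the leg, hub and bystanders, then I'll hand in.

Run:
```python
from h import *
a=cv2.imread("pics/side11.png")[...,2].astype(int);t0=cv2.imread("pics/top0.png").astype(int);t1=cv2.imread("pics/top11.png").astype(int)
for x in(368,370,371):print("leg",x,[int(v) for v in a[256:268,x]])
print("hub bottom edge col 355",a[248:260,355],"col 368",a[248:260,368])
d=(np.abs(t0-t1).max(2)>40).astype(np.uint8)
for n,(c,r) in dict(hammer=(165,175),punch=(341,290),tongs=(310,110),horseshoe=(437,162),tin=(201,332),hardy=(222,165),brush=(452,336)).items():
    print(n,int(d[r-35:r+35,c-30:c+30].sum()))
```

```text
leg 368 [103, 104, 103, 93, 80, 90, 216, 152, 102, 103, 96, 89]
leg 370 [102, 101, 100, 101, 102, 126, 218, 174, 103, 79, 84, 93]
leg 371 [103, 103, 102, 102, 101, 130, 219, 168, 111, 102, 103, 102]
hub bottom edge col 355 [ 74  74  74  73  73  73  73 102 157 184 139 114] col 368 [ 73  74  75  72  73  74  91 100 103 104 103  93]
hammer 0
punch 0
tongs 0
horseshoe 0
tin 1028
hardy 0
brush 0
```

The leg is unchanged at row 262. The hub's bottom edge is at row 254.7 on the left and about 253.9 on the right, matching home. The only pixel difference is around the tin, where the arm now covers it in the top view. In the side view the tin is still at (216,238). Handing in.

Run:
```python
from bench import *
print(sign_off())
```

```text
the job is handed in; nothing more can be done
None
```

The spring fuller is back together and handed in at about 27 s of the 58 s allowed. `sign_off()` reports no verdict, so my own checks below are all I have to go on.

- **Spring:** I threaded it over the rod of the larger fuller and turned it so the leg went into the notch without snagging. Contact came with its lower end at 22 mm, the height of the seat floor. In the final picture the leg is at row 262.3, where 262.6 means home and about 259.5 would mean caught on the wall.
- **Top die:** I threaded it on with its yaw matched to the fuller. It touched down with its underside at 98 mm, and I let go and moved the arm clear. The hub's edges in the side view are within about a pixel of the home prediction, and the arm runs parallel to the base plate with its nose over the bottom die. I checked the nose only through that alignment, not as a measured distance.
- **Disagreements:** The two cameras differed by about 4–6 mm in y, so I aligned parts using the side camera alone and watched the contact forces. In the final top view the arm hides the tin, so I checked it only in the side view, where it looked unmoved. The other six bystander tools showed no pixel change in the top view.

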